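# Tip the long key box shut on the bedside crate

## Task

The ring of keys is away for the night in the long, low wooden box: push that box's open lid up past upright and let it drop fully shut by its own weight, rather than following it down or pressing it closed. Leave the square box open as it is, and leave the glass tumbler standing where it is.

Things in the scene. Friction and masses are not known exactly. Their poses are not given: they have to be found in the camera images.
- longbox: Long low box of light wood, fixed, keys inside. 100 mm deep (its x), 200 mm wide (its y), 60 mm high without lid. Origin: centre of its underside; z up. Hinge line: along y at x = +50 mm, z = 60 mm, on the side roughly towards the robot; brass catch on the -x side. Open, the lid leans back over the hinge: free edge about 155 mm above the crate top, reaching x = +92 mm. It shuts towards -x.
- longlid (a joint): Angle of the long box's lid, rad: 0 shut, 1.57 upright, 1.92 leaning back on its stop (as found). Plain panel, 100 mm from hinge to free edge, 200 mm wide, 8 mm thick, about 150 g, no handle. Lightly damped hinge, no spring or catch; about 1 N near the free edge moves it. Past upright it falls shut by itself in roughly a second, slowly at first.
- squarelid (a joint): Angle of the other box's lid, rad: 0 shut, 1.57 upright, 1.92 leaning back on its stop (as found, to be left so). That box is square, of the same wood, fixed: 110 x 110 mm, 70 mm high; its lid, 110 mm long, also hinges on the side roughly towards the robot and reaches 176 mm above the crate top. It stands to the left or right of the long box.
- tumbler: Clear glass tumbler, loose, upright: 68 mm across the rim, 95 mm high. Origin: centre of its underside, z up. It stands beyond the long box on its catch side (-x), 100 to 130 mm from the box's centre.
Mind the look-alikes: they are no part of the job. What is shaped like the part that bears squarelid but green or pink is not meant.

How it is judged:
By the outcome, as a careful person would: the job done as asked, in the order asked, and still so for the second after the job is handed in, with the robot touching nothing.
It also fails if it takes over 32 s, if anything falls off the work surface, if the arm or the gripper's body presses on something with over 40 N, if the wrist force passes 120 N, or if a joint passes its speed limit or range.

## Robot

A 6-joint arm with a two-finger parallel gripper is mounted at the origin on the work surface. World frame = base frame: x ahead of the robot, y to its left, z up, the work surface at z = 0. Lengths are in mm, angles in rad, forces in N, time in s.
With the tool pointing down it reaches from about 400 to 925 mm from the base axis. Payload 12.5 kg.
Tool frame: the origin (TCP) lies midway between the tips of the shut fingers; the grasp point (between the pads) lies 19 mm behind it; z points along the fingers, y is the direction in which the jaws open and shut (so a half turn about z gives the same grasp; the last joint's range is limited). The gripper opens to 95 mm and grips with 3 to 60 N. Pads are 20 mm wide; open, the fingers measure 119 mm over their backs; the gripper's body (75 mm by 180 mm) begins 59 mm behind the grasp point.
Start: joints at [1.241, 0.491, 1.559, -0, 1.092, -0.106], TCP at [138.692, 609.435, 214.661] pointing down, gripper open.
Joint ranges: [-3.1, 3.1], [-0.84, 2.19], [0.05, 2.79], [-1.13, 4.28], [0.06, 2.93], [-2.69, 2.69]. Speed limits (rad/s): [2.22, 2.22, 2.79, 3.14, 3.14, 3.14].

## Interface

Orientations are given as [roll, pitch, yaw] about the fixed x, y, z axes, in that order (R = Rz(yaw) Ry(pitch) Rx(roll)).
In Python, from cell import env, eyes, job_done, boxes_of, regions_of gives the robot as it stands.
- The arm moves only by the tool send_rows, never from a script. Its argument "plan" is text: rows parted by semicolons, each of 5 numbers parted by spaces: the shift along the tool's x, y, z in mm, then the turn about the tool's z in rad, then the finger opening in mm, from 0 to 95.1. In form: x y z roll gripper; .... A call has 1 to 8 rows; each row shifts and turns the pose as measured when the row begins, along the tool's axes as they then stand; what a row does not reach is not made up. A row lasts 1/10 s, in which the tool goes at most 50 mm and 8.59 degrees, less where a joint would pass 70% of its speed; a pose out of reach is approached as far as the arm can. A call with a gripper value outside its range is refused whole. The fingers move at their own pace and stop on an object; the grip force is fixed at half the most. Time passes only in rows, so rows that do not move let the fingers close. It gives the time, the measured TCP pose, the force and the opening at its end, in the units of the state.
- env.state(): the state, without advancing time (a new reading comes with each control period).
- eyes.read_camera(name): name is "scene" or "top" or "wrist"; returns a dict with "image" (384x512x3 uint8, red, green, blue), "vertical_fov" (degrees; the focal length in pixels is half the picture's height over the tangent of half this angle, whatever the lens; pixels are square), "cx", "cy" (the principal point, pixels), "k1" (the pictures are not rectified: a ray, as slopes to the right and down, at radius r is drawn at 1 + k1 r^2 times it, then the intrinsics apply), "extrinsics" (4x4, takes a point from camera to world coordinates). Camera axes: x right, y up, looking along -z (the intrinsics and any distortion apply to the point x, -y, -z); pixel columns grow to the right and rows downward; lengths in mm; the calibration is good to about 2 mm. A picture is of the moment at which its call begins. There is no depth.
- job_done(): hands the job in, once; it reports no verdict.
Trained networks look in a picture, given as the dict that the camera call returned (one of the last four; its "shot" number tells which), for a name from the list of things; names that differ only in an ending like _2 or _b are one class to them, and where a whole thing is asked for, a point or a joint stands for the part that bears it (a point fixed in the world has none). Each returns a list of dicts, best first, with "confidence" (0 to 1); they miss things now and then, are a little off and sometimes report something else, mostly with a low value. They report only what shows in the picture. A call takes as long as a camera call. They do not tell look-alikes from the thing itself.
- boxes_of(target, picture): "bbox" ([left, top, width, height] in pixels, round what is visible of it).
- regions_of(target, picture): "pixels" (384x512 bool, what is visible of it) and "bbox" ([left, top, width, height] in pixels, round what is visible of it).
The state is a dict: "t": time; "joints": joint angles; "qvel": joint speeds; "tau": joint torques, N m; "eef_pos": TCP position; "tcp_rot": TCP orientation; "ft_force": force on the tool from outside, world axes, zero at the start; "moment": the same for the moment, N m; "opening": opening from 0.0 (shut) to 1.0 (fully open).
Only numpy, scipy, OpenCV 4.12 (cv2) and the standard library are available. Lean on these libraries where they do the work, as an engineer would, in place of code of your own. Each camera call takes 0.05 s, during which the arm holds its last target.

## Working session

There is one attempt and no reset: what is moved stays moved. The work goes in short steps, Python scripts to look and compute and a tool call to move; the robot and the scene stay as the last step left them, time stands still between calls to the robot, and variables do not carry over. Pictures are saved under pics/ and viewed, and the job is handed in when it is done.

Besides the shell and the picture viewer there is one more tool, called as name(argument=value, ...) on one line, values as JSON. send_rows: Moves the arm, as the interface text tells. Its arguments: {"type":"object","properties":{"plan":{"type":"string"}},"required":["plan"]}

```bash
ls; mkdir -p pics; cat > h.py <<'E'
import numpy as np,cv2,pickle
from cell import env, eyes, job_done, boxes_of, regions_of
def save(n,im,s=1.5): cv2.imwrite('pics/'+n+'.png',cv2.resize(im[:,:,::-1],None,fx=s,fy=s,interpolation=cv2.INTER_CUBIC))
E
python3 - <<'E'
from h import *
s=env.state();print(s)
for n in['scene','top']:
    p=eyes.read_camera(n);save(n+'1',p['image']);pickle.dump(p,open(n+'.pkl','wb'))
    print(n,{k:v for k,v in p.items() if k!='image'})
    for t in['longbox','longlid','squarelid','tumbler']:
        print(t,[(d['bbox'],round(d['confidence'],2)) for d in regions_of(t,p)])
E
```

```text
pics
{'t': 0.0, 'joints': array([ 1.24141496e+00,  4.91565155e-01,  1.55943548e+00, -1.05858438e-05,
        1.09167619e+00, -1.05610534e-01]), 'qvel': array([-7.12525938e-04, -1.47104889e-04,  1.01698312e-03,  3.75764142e-05,
        2.65216583e-04, -1.13992325e-03]), 'tau': array([ 1.90811013e-03, -6.12634778e+01, -2.58185828e+01,  6.92814798e-02,
        4.82098258e-02, -8.48962645e-05]), 'eef_pos': array([138.60418976, 609.20061256, 214.06307489]), 'tcp_rot': array([-3.14051353e+00, -1.04951608e-04,  2.91782665e+00]), 'ft_force': array([-0.58781057,  0.02171309, -0.39596158]), 'moment': array([-0.00693362,  0.0431244 , -0.00494617]), 'opening': 1.0024461740566202}
scene {'vertical_fov': 43.69787059933848, 'cx': 255.34871613946336, 'cy': 196.82277932683036, 'k1': -0.09417007193732022, 'extrinsics': array([[-5.29736212e-01, -5.39306117e-01,  6.54620850e-01,
         1.28054577e+03],
       [ 8.48005823e-01, -3.21939703e-01,  4.20999944e-01,
         4.17270431e+02],
       [-1.62994032e-02,  7.78141208e-01,  6.27877846e-01,
         7.51916010e+02],
       [ 0.00000000e+00,  0.0000
[... 464 characters left out ...]
187.9299887602521, 'k1': -0.125179975261744, 'extrinsics': array([[-1.65142799e-02,  9.91726273e-01, -1.27303883e-01,
         4.30035518e+02],
       [-9.99307058e-01, -2.06183810e-02, -3.09884790e-02,
        -4.84627145e+01],
       [-3.33568888e-02,  1.26703916e-01,  9.91379562e-01,
         1.05293363e+03],
       [ 0.00000000e+00,  0.00000000e+00,  0.00000000e+00,
         1.00000000e+00]]), 'shot': 2}
longbox [([107.4, 152.5, 114.8, 86.2], 0.55)]
longlid [([107.4, 187.4, 94.6, 50.3], 0.8)]
squarelid [([290.0, 184.9, 53.5, 23.5], 0.84), ([301.5, 59.4, 49.4, 49.6], 0.79), ([149.3, 266.4, 53.6, 55.0], 0.73), ([357.7, 140.5, 57.7, 54.7], 0.57)]
tumbler [([190.8, 129.4, 27.2, 30.6], 0.69)]
```

View pics/scene1.png

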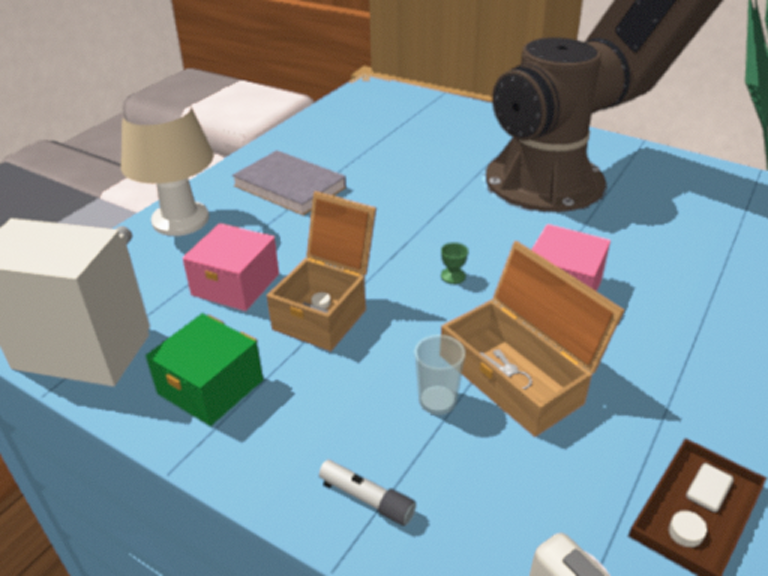

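View pics/top1.png

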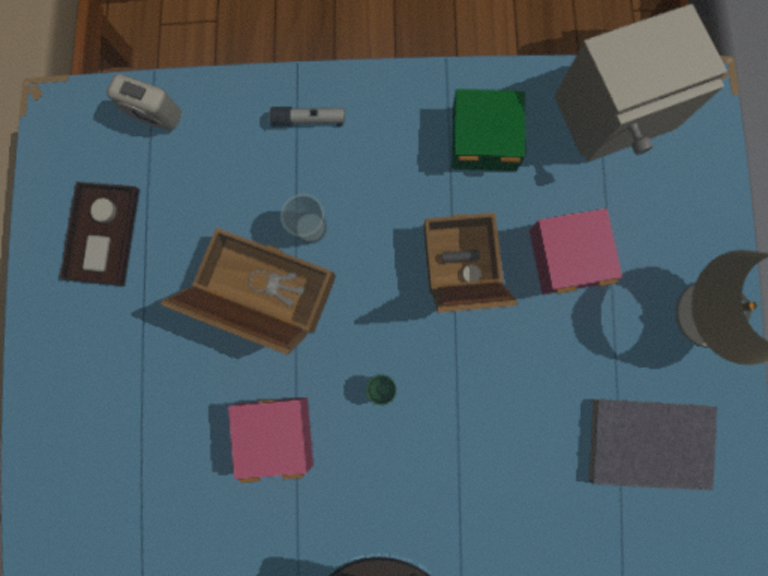

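Scene: long box with keys at scene (530,360) and top (265,290) in the enlarged pictures. The open wooden square box is at top (465,260). The pink and green boxes are look-alikes. Next I'll take enlarged crops and get corner pixels for a pose fit.

```bash
python3 - <<'E'
from h import *
a=pickle.load(open('scene.pkl','rb'))['image'];b=pickle.load(open('top.pkl','rb'))['image']
save('cs',a[155:295,270:425],5); save('ct',b[125:245,100:235],5.5)
E
```

```text
(no output)
```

View pics/cs.png

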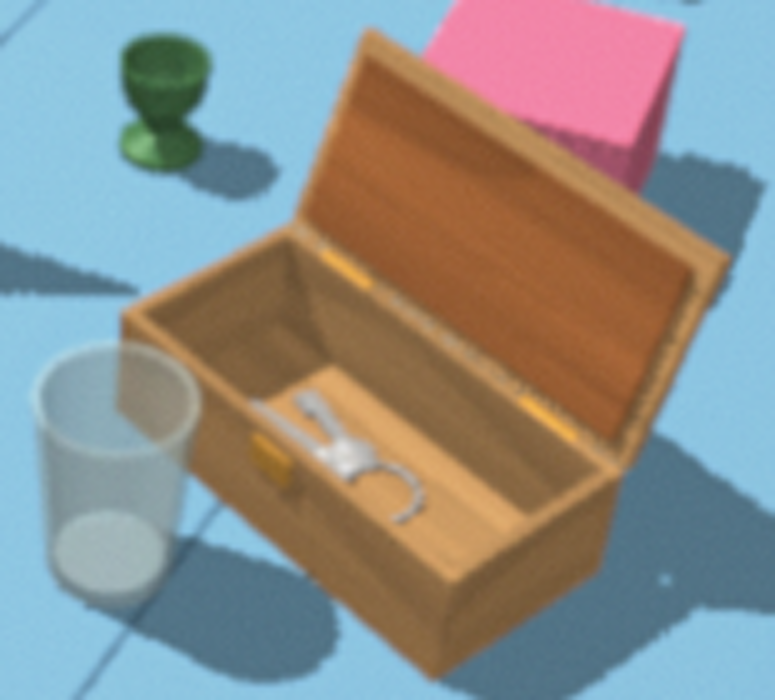

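View pics/ct.png

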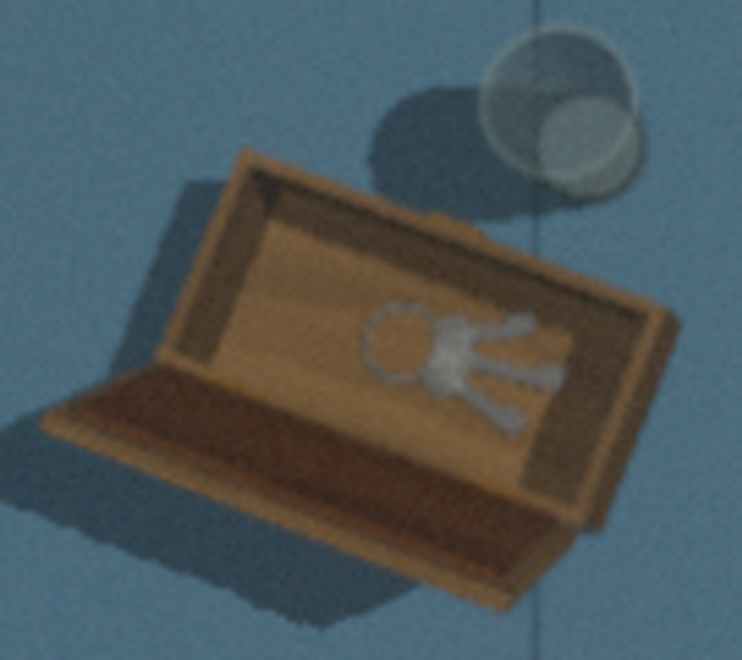

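```bash
cat >> h.py <<'E'
def proj(p,P):
    P=np.atleast_2d(P);E=p['extrinsics'];c=(P-E[:3,3])@E[:3,:3]
    u=np.c_[c[:,0],-c[:,1]]/-c[:,2:]
    u=u*(1+p['k1']*(u**2).sum(1,keepdims=True))
    h,w=p['image'].shape[:2];f=h/2/np.tan(np.radians(p['vertical_fov'])/2)
    return u*f+[p['cx'],p['cy']]
def W(q,P):
    c,s=np.cos(q[2]),np.sin(q[2]);P=np.atleast_2d(P)
    return np.c_[q[0]+c*P[:,0]-s*P[:,1],q[1]+s*P[:,0]+c*P[:,1],P[:,2]]
E
cat > fit.py <<'E'
from h import *
from scipy.optimize import least_squares
S=pickle.load(open('scene.pkl','rb'));T=pickle.load(open('top.pkl','rb'))
C=np.array([[-50,-100,60],[-50,100,60],[50,-100,60],[50,100,60]])
ps=np.array([[447,585],[125,315],[625,470],[293,232],[435,678]])/5+[270,155]-.4
pt=np.array([[243,152],[672,312],[160,357],[590,522]])/5.5+[100,125]-.4
f=lambda q:np.r_[(proj(S,W(q,np.r_[C,[[-50,-100,0]]]))-ps).ravel(),(proj(T,W(q,C))-pt).ravel()]
r=least_squares(f,[650,150,2.8]);q=r.x;print(q,np.round(r.fun,1))
a=1.92
pts=W(q,[[50-100*np.cos(a),y,60+100*np.sin(a)] for y in(-100,100)])
print(pts,proj(T,pts),proj(S,pts))
# tumbler
g=[[190.8,129.4,27.2,30.6]]
def ray(p,u):
    return least_squares(lambda z:(proj(p,[[z[0],z[1],95]])-u).ravel(),[700,50]).x
print('tumbler rim',ray(T,np.array([558,102])/5.5+[100,125]))
print('pinkbox',[ray(T,np.array(u)/1.5) for u in[(230,405),(305,400),(232,480),(310,470)]])
print('dirs out(-x)',W([0,0,q[2]],[[-1,0,0]]))
E
python3 fit.py
```

```text
[566.88790737 173.6789409    2.76186933] [ 0.7 -0.2 -1.1 -0.5 -0.3  0.4 -1.  -1.5 -0.6  1.4  0.3 -0.5 -0.5 -0.6
 -0.6  1.1 -1.2  1.2]
[[525.73815954 297.77107845 153.96454737]
 [451.60545633 112.0176335  153.96454737]] [[108.06782954 200.06387935]
 [193.10682166 233.68815562]] [[414.11342848 206.9930678 ]
 [341.96615638 160.33824903]]
tumbler rim [658.03343501 103.6390107 ]
pinkbox [array([373.16935318, 212.7039866 ]), array([379.84431532,  99.93282092]), array([262.77961133, 209.89527894]), array([277.6964559 ,  93.42775636])]
dirs out(-x) [[ 0.92876722 -0.37066352  0.        ]]
```

send_rows(plan="0 0 0 0.08 0; 0 0 0 0.08 0; -35 -20 0 0 0; -35 -20 0 0 0; -35 -20 0 0 0; -35 -20 0 0 0; -35 -20 0 0 0; -35 -20 0 0 0")

```text
t: 1.3
eef_pos: [289.3, 415.3, 214.0]
tcp_rot: [3.14, -0.0, 2.758]
ft_force: [1.8, -0.1, 0.1]
opening: 0.381
```

```bash
cat > st.py <<'E'
from h import *
q=[566.89,173.68,2.7619]
s=env.state();c,n=np.cos(q[2]),np.sin(q[2]);d=s['eef_pos'][:2]-q[:2]
print(round(s['t'],2),'world',s['eef_pos'].round(1),'box xy',round(c*d[0]+n*d[1],1),round(-n*d[0]+c*d[1],1),'rot',s['tcp_rot'].round(3),'F',s['ft_force'].round(2),s['opening'])
E
python3 st.py
```

```text
1.3 world [289.3 415.3 214. ] box xy 347.4 -121.6 rot [ 3.14  -0.     2.758] F [ 1.82 -0.1   0.14] 0.3807875745173192
```

send_rows(plan="-37 -20 0 0 0; -37 -20 0 0 0; -37 -20 0 0 0; -37 -20 0 0 0; -37 -20 0 0 0; -25 -15 0 0 0; 0 0 0 0 0")

```text
t: 2.0
eef_pos: [448.7, 218.7, 215.2]
tcp_rot: [3.137, 0.003, 2.754]
ft_force: [0.1, -0.0, 0.1]
opening: 0.004
```

```bash
python3 st.py; python3 - <<'E'
from h import *
p=eyes.read_camera('scene');save('s2',p['image'])
E
```

```text
2.0 world [448.7 218.7 215.2] box xy 126.5 2.0 rot [3.137e+00 3.000e-03 2.754e+00] F [ 0.15 -0.02  0.14] 0.003566326087834486
```

View pics/s2.png

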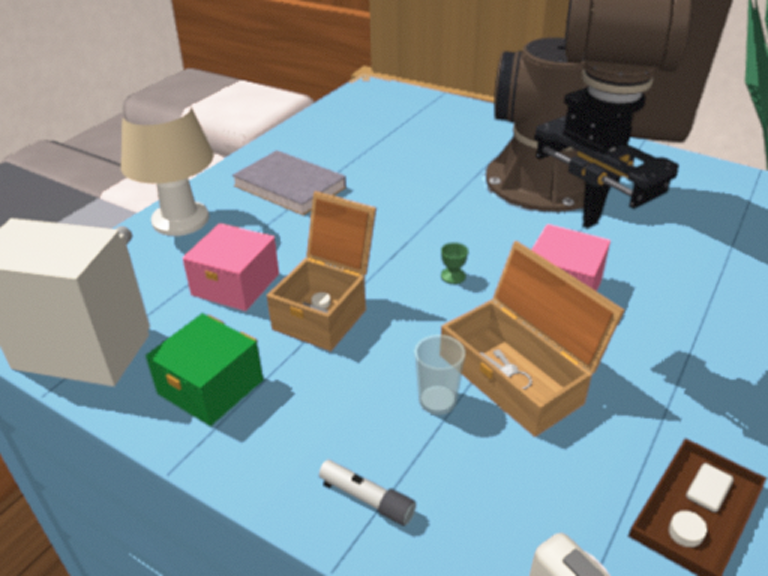

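The closed fingers hang at about (592,215), behind the middle of the lid and clear of it. I'll lower them to z of about 140, then approach.

send_rows(plan="0 0 38 0 0; 0 0 37 0 0; 0 0 0 0 0; -8 0 0 0 0; -8 0 0 0 0; 0 0 0 0 0")

```text
t: 2.65
eef_pos: [464.3, 217.0, 143.2]
tcp_rot: [3.132, 0.007, 2.757]
ft_force: [-0.8, -0.8, 0.4]
opening: 0.008
```

```bash
python3 st.py
```

```text
2.65 world [464.3 217.  143.2] box xy 111.4 -2.2 rot [3.132 0.007 2.757] F [-0.8  -0.82  0.38] 0.007628878881206307
```

send_rows(plan="-8 0 0 0 0; -8 0 0 0 0; -8 0 0 0 0; -8 0 0 0 0; 0 0 0 0 0")

```text
t: 3.15
eef_pos: [498.0, 204.1, 146.4]
tcp_rot: [3.129, 0.011, 2.757]
ft_force: [1.0, -0.6, -0.4]
opening: 0.005
```

```bash
python3 st.py; python3 - <<'E'
from h import *
p=eyes.read_camera('scene');save('s3',p['image'][100:300,230:450],3.5)
E
```

```text
3.15 world [498.  204.1 146.4] box xy 75.3 -2.7 rot [3.129 0.011 2.757] F [ 0.97 -0.59 -0.41] 0.004687292763997085
```

View pics/s3.png

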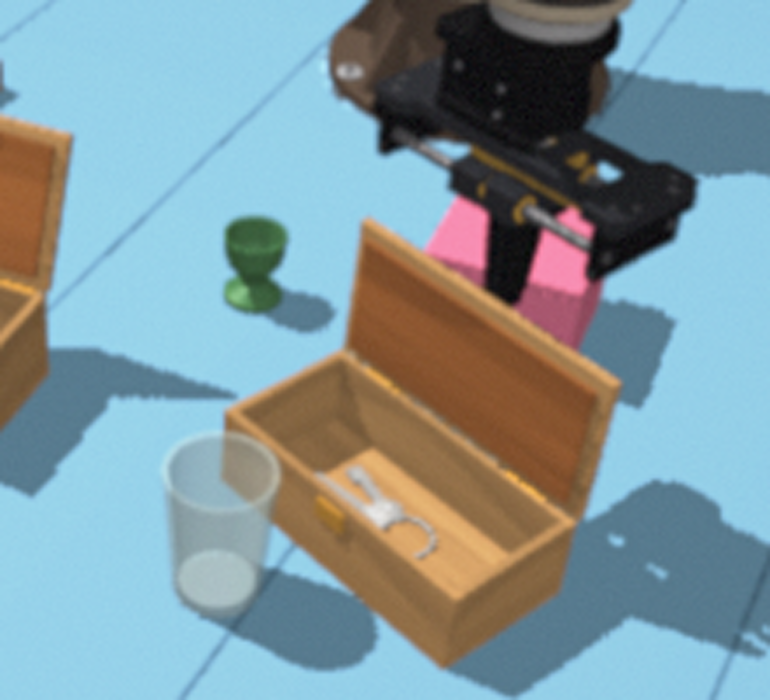

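The lid is in contact with the fingers and nearly upright; its free edge runs (370,225)-(615,380) in the crop. Next is the push past upright, then a stop.

send_rows(plan="-7 0 3 0 0; -7 0 3 0 0; -7 0 1 0 0")

```text
t: 3.5
eef_pos: [517.4, 196.1, 138.8]
tcp_rot: [3.13, 0.01, 2.758]
ft_force: [-0.1, 0.2, -0.1]
opening: 0.004
```

```bash
python3 st.py; python3 - <<'E'
from h import *
p=eyes.read_camera('scene');save('s4',p['image'][100:300,230:450],3.5)
E
```

```text
3.5 world [517.4 196.1 138.8] box xy 54.3 -2.5 rot [3.13  0.01  2.758] F [-0.11  0.18 -0.12] 0.00382001858379523
```

View pics/s4.png

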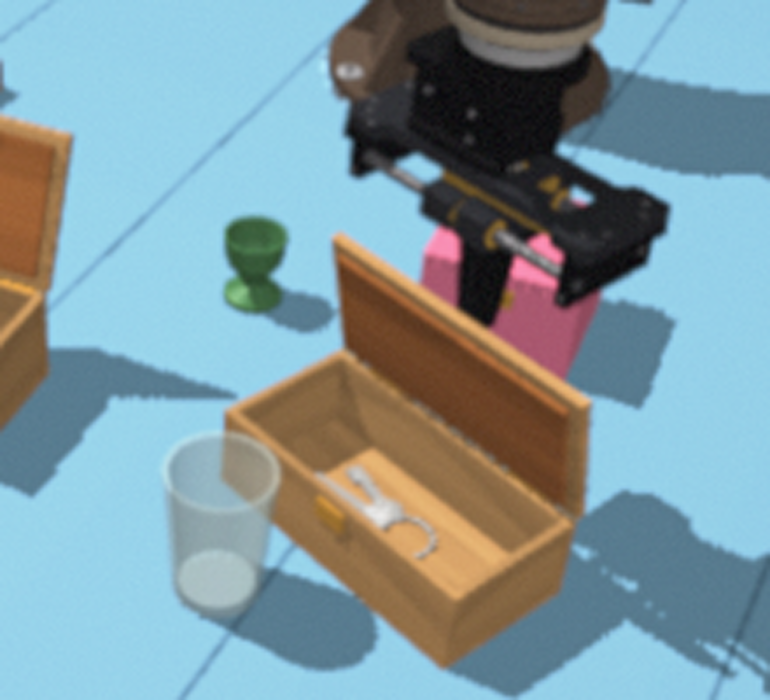

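The lid is tilting past upright and the force is zero. I'll hold the arm still for a moment and see whether it falls alone.

send_rows(plan="0 0 0 0 0; 0 0 0 0 0")

```text
t: 3.75
eef_pos: [518.8, 195.5, 138.4]
tcp_rot: [3.13, 0.01, 2.757]
ft_force: [0.6, 0.5, -0.9]
opening: 0.006
```

```bash
python3 st.py; python3 - <<'E'
from h import *
p=eyes.read_camera('scene');save('s5',p['image'][100:300,230:450],3.5)
E
```

```text
3.75 world [518.8 195.5 138.4] box xy 52.8 -2.4 rot [3.13  0.01  2.757] F [ 0.58  0.51 -0.88] 0.006271674107468265
```

View pics/s5.png

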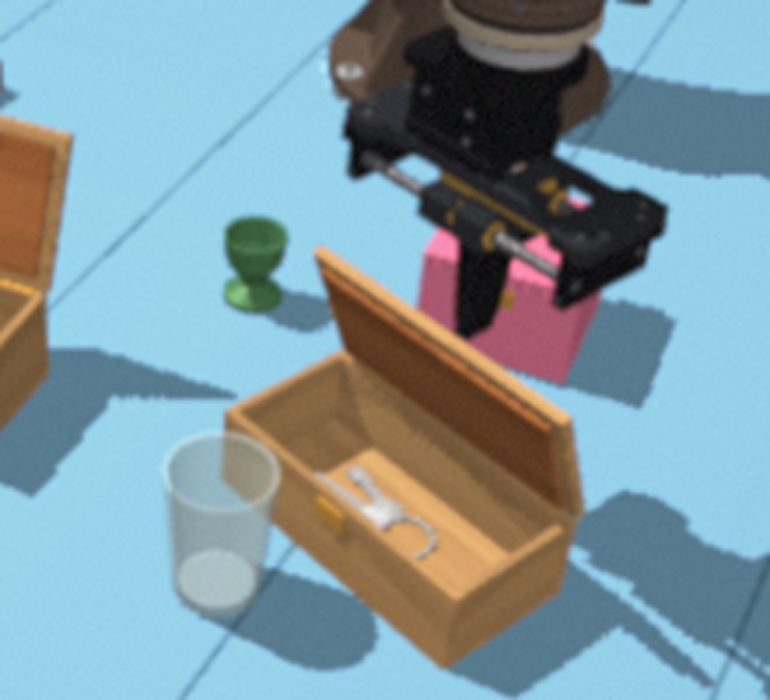

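The lid is falling on its own (free edge now at (320,250)-(570,420)). I'll back the fingers off towards the robot.

send_rows(plan="15 0 0 0 0; 20 0 0 0 0; 20 0 -20 0 0; 0 0 -30 0 0; 0 0 -30 0 0; 0 0 0 0 0; 0 0 0 0 0; 0 0 0 0 0")

```text
t: 4.6
eef_pos: [456.2, 218.3, 219.4]
tcp_rot: [3.132, 0.006, 2.759]
ft_force: [0.3, -0.5, -0.8]
opening: 0.004
```

send_rows(plan="0 0 0 0 0; 0 0 0 0 0; 0 0 0 0 0; 0 0 0 0 0; 0 0 0 0 0; 0 0 0 0 0")

```text
t: 5.2
eef_pos: [455.1, 217.9, 216.4]
tcp_rot: [3.136, 0.002, 2.759]
ft_force: [0.2, -0.1, 0.8]
opening: 0.002
```

```bash
python3 st.py; python3 - <<'E'
from h import *
p=eyes.read_camera('scene');save('s6',p['image'])
E
```

```text
5.2 world [455.1 217.9 216.4] box xy 120.2 0.3 rot [3.136e+00 2.000e-03 2.759e+00] F [ 0.24 -0.09  0.81] 0.0024316958586345855
```

View pics/s6.png

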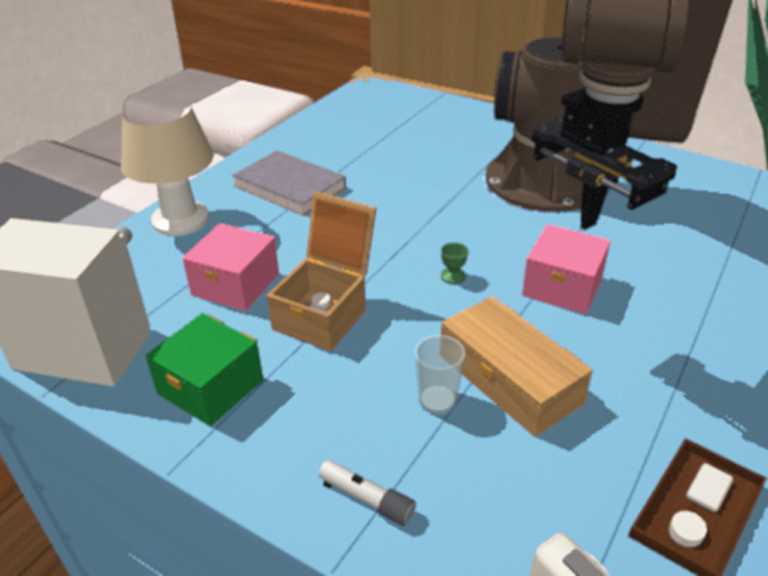

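The lid is shut flat at (515,350). The square box is still open at (340,235), the tumbler stands unmoved at (440,375), and the gripper is clear of everything.

```bash
python3 -c "
from h import *
print(job_done())"
```

```text
the job is handed in; nothing more can be done
None
```

The long box's lid is shut. I pushed it from behind with the closed fingers until it was just past upright. Then I held the arm still while it started to fall, and backed away, so it dropped the rest of the way by its own weight.

The last picture, taken at 5.2 s, shows the long lid lying flat and the square box's lid still leaning open. The tumbler is standing in the same place, and the gripper is well clear at about z = 216 mm with the force near zero. Wrist force readings stayed under 2 N throughout. I judged the lid and tumbler by eye in that picture rather than measuring them again. No check failed or disagreed.

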